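# Bring the next sample under the titrator's probes

### The job

On the titration stand the measuring head is down in a cup that is finished: lift the head by its knob to its upper stop, turn the turntable by pushing its four-armed handle, the shorter way round, until the one tall cup stands centred under the probes, then press the head down to its lower stop so that the probes hang in the tall cup. Do not let the probes knock or drag any cup, keep all cups upright in their places, and leave the other things on the bench where they stand.

Things in the scene. Friction and masses are not known exactly. Their poses are not given: they have to be found in the camera images.
- stand: white titration stand, fixed on the bench, position and yaw vary: round housing 264 mm across, 35 mm high; origin on the bench at the turntable's vertical axis. Its +x points from the axis to the tower; the measuring place (probes) lies on +x, 95 mm from the axis
- tower_top (a point): centre of the top of the tower's aluminium bridge (70 mm wide, 24 mm deep), 261 mm over the bench, 160 mm from the turntable's axis; two 12 mm steel rods carry it, the foot below ends 195 mm from the axis
- turntable (a joint): turntable angle in rad, counter-clockwise from above positive, 0 at the start, no stops (counts on past a full turn). Stays where left; needs 0.16 N m (3 to 4 N on a handle arm). Grey deck 258 mm across, top 50 mm over the bench; 8 places 45 degrees apart, 95 mm from the axis, between 18 mm fins; cups have 2 mm of play in them; the place farthest from the tower is empty at the start
- handle_centre (a point): point on the turntable's axis, 150 mm over the bench, at the height of the handle's arms. Black handle: hub 40 mm across (top 165 mm over the bench) and four level round arms, 14 mm thick, 90 degrees apart, ending 60 mm from the axis; the arms lie above all cups
- spoke_tip (a point): end of one of the four handle arms, on its centre line, 60 mm from the axis, 150 mm over the bench; at turntable 0 it lies 22.5 degrees counter-clockwise from the stand's +x
- head (a joint): height of the measuring head over its lower stop, in m: 0 down, 0.08 at the upper stop, 0 to 0.02 at the start. Stays where it is left; takes about 11 N to lift and 4 N to press down
- lift_knob (a point): centre of the black knob on top of the head: 29 mm across, 32 mm high (top 16 mm above this point), on a 12 mm stem, 95 mm from the turntable's axis; 220 mm over the bench with the head down, moves with the head. The grey head below (42 mm across, 51 to 69 mm below this point) runs out to the tower on a level bar 24 mm wide
- probe_tips (a point): centre of the three probe tips under the head, straight below the knob: a cluster within 11 mm of this vertical line; 70 mm over the bench with the head down, 150 mm with it up
- tall_cup: the next sample: white plastic cup, 57 mm across and 85 mm high (rim 135 mm over the bench), open on top, inside 51 mm wide; origin under its foot. On one of the six places 45, 90 or 135 degrees either side of the measuring place
- cup_measured: squat white plastic cup, 57 mm across and 55 mm high (rim 105 mm over the bench), standing on the turntable; origin under its foot; the finished sample, under the probes at the start
- cup_1: squat white plastic cup, 57 mm across and 55 mm high (rim 105 mm over the bench), standing on the turntable; origin under its foot
- cup_2: squat white plastic cup, 57 mm across and 55 mm high (rim 105 mm over the bench), standing on the turntable; origin under its foot
- cup_3: squat white plastic cup, 57 mm across and 55 mm high (rim 105 mm over the bench), standing on the turntable; origin under its foot
- cup_4: squat white plastic cup, 57 mm across and 55 mm high (rim 105 mm over the bench), standing on the turntable; origin under its foot
- cup_5: squat white plastic cup, 57 mm across and 55 mm high (rim 105 mm over the bench), standing on the turntable; origin under its foot
- wash_bottle: bystander close to the stand: plastic wash bottle with a bent spout, 69 x 87 x 201 mm; origin under its foot
- reagent_bottle: bystander: brown glass bottle with screw cap, 88 mm across, 192 mm high; origin under its foot
- spare_beaker: bystander: clear beaker, 87 mm across, 109 mm high; origin under its foot
- timer: bystander: white bench timer standing on edge, 21 x 62 x 66 mm; origin under its foot
- tissues: bystander: tissue box, 85 x 128 x 72 mm; origin under its foot

How it is judged:
By the outcome, as a careful person would: the job done as asked, in the order asked, and still so for the second after the job is handed in, with the robot touching nothing.
It also fails if it takes over 56 s, if anything falls off the work surface, if the arm or the gripper's body presses on something with over 40 N, if the wrist force passes 120 N, or if a joint passes its speed limit or range.

### The arm

A 6-joint arm with a two-finger parallel gripper is mounted at the origin on a cart in front of the work surface, level with it; the furniture and walls round the work are solid. World frame = base frame: x ahead of the robot, y to its left, z up, the work surface at z = 0. Lengths are in m, angles in degrees, forces in N, time in s.
With the tool pointing down it reaches from about 0.325 to 0.85 m from the base axis. Payload 15.5 kg.
Tool frame: the origin (TCP) lies between the finger pads; the fingertips stand arm.tip_extent ahead of it and the grasp point (between the pads) lies 5 mm behind it (arm.tip_extent is the distance from the TCP to the fingertips, in m); z points along the fingers, y is the line along which they close (so a half turn about z gives the same grasp; the last joint's range is limited). The gripper opens to 91 mm and grips with 3 to 60 N. Pads are 32 mm wide; open, the fingers measure 118 mm over their backs; the gripper's body (76 mm by 178 mm) begins 60 mm behind the grasp point.
Start: joints at [-82.076, 28.281, 77.091, -0, 74.628, -5.472], TCP at [0.145, -0.608, 0.228] pointing down, gripper open.
Joint ranges: [-166.48, 166.48], [-47.26, 123.95], [12.59, 153.08], [-70.14, 250.14], [6.76, 159.57], [-176.63, 176.63]. Speed limits (degrees/s): [108.29, 108.29, 147.25, 172.46, 172.46, 172.46].

### API

Orientations are given as a 3x3 rotation matrix whose columns are the frame's x, y, z axes.
In Python, from rig import arm, hand, kin, telemetry, optics gives the robot as it stands. Calls block until the motion is done:
- arm.move_to(position, orientation): joint-space move of the TCP to a pose.
- arm.move_l(position, orientation=None, feed=0.15): straight line of the TCP; orientation=None keeps the orientation; feed is the mean speed in m/s.
- arm.move_joints(angles): joint-space move.
- hand.grip(opening): finger opening in m; the grip force is fixed at half the most; returns when the fingers have stopped.
- arm.sleep(seconds).
- kin.solve_ik(position, orientation): joint angles nearest the present ones, or None.
- telemetry.observe(): the state.
- optics.snapshot(name): name is "scene" or "top"; returns the picture (384x512x3 uint8, red, green, blue); there is no depth.
- optics.get_calibration(name): a dict with "intrinsics" (3x3 intrinsics, pixels), "cam_to_world" (4x4, takes a point from camera to world coordinates). Camera axes: x right, y down, z forward; pixel columns grow to the right and rows downward; lengths in m; the calibration is good to about 2 mm. A picture is of the moment at which its call begins. get_calibration takes no time and is no camera call.
A pose or a line that the arm cannot do raises arm.Unreachable and nothing moves.
- arm.sign_off(): hands the job in; it is judged then, once.
Trained networks look in the newest picture that a camera, given by its name, has taken for a name from the list of things; names that differ only in an ending like _2 or _b are one class to them, and where a whole thing is asked for, a point or a joint stands for the part that bears it (a point fixed in the world has none). Each returns a list of dicts, best first, with "conf" (0 to 1); they miss things now and then, are a little off and sometimes report something else, mostly with a low value. They report only what shows in the picture. A call takes as long as a camera call.
- optics.spot_in(target, camera): "extent" ([left, top, right, bottom] in pixels, round what is visible of it).
- optics.masks_of(target, camera): "mask" (384x512 bool, what is visible of it) and "extent" ([left, top, right, bottom] in pixels, round what is visible of it).
The state is a dict: "t": time; "joint_positions": joint angles; "dq": joint speeds; "tau": joint torques, N m; "ee_pos": TCP position; "tool_rot": TCP orientation; "force": force on the tool from outside, world axes, zero at the start; "torque": the same for the moment, N m; "width": finger opening in m; "grasp_force": force on a finger pad.
Only numpy, scipy, OpenCV 4.12 (cv2) and the standard library are available. Lean on these libraries where they do the work, as an engineer would, in place of code of your own. Each camera call takes 0.05 s, during which the arm holds its last target. There are 200 camera calls.

## Working session

There is one attempt and no reset: what is moved stays moved. The work goes in short steps, each a Python script; the robot and the scene stay as the last script left them, time stands still between calls to the robot, and variables do not carry over. Pictures are saved under pics/ and viewed, at most 10 in all, crops included, and the job is handed in when it is done.

```bash
mkdir -p pics; ls
python3 - <<'E'
from rig import arm,hand,kin,telemetry,optics
import cv2,numpy as np
for n in("scene","top"):
    im=optics.snapshot(n); cv2.imwrite(f"pics/{n}0.png",im[:,:,::-1])
    c=optics.get_calibration(n); print(n,np.round(c["intrinsics"],1).tolist(),np.round(c["cam_to_world"],3).tolist())
    for t in("lift_knob","tall_cup","tower_top","handle_centre","turntable","stand","cup_1","wash_bottle","reagent_bottle","spare_beaker","timer","tissues"):
        try: print(t,[(np.round(d["extent"]).astype(int).tolist(),round(d["conf"],2)) for d in optics.spot_in(t,n)][:7])
        except Exception as e: print(t,e)
print(arm.tip_extent,telemetry.observe()["t"])
E
```

```text
pics
rig.py
scene [[389.8, 0.0, 254.9], [0.0, 389.8, 186.1], [0.0, 0.0, 1.0]] [[-0.813, -0.369, 0.45, -0.019], [-0.581, 0.487, -0.652, 0.74], [0.022, -0.791, -0.611, 0.957], [0.0, 0.0, 0.0, 1.0]]
lift_knob [([284, 205, 304, 211], 0.74), ([232, 192, 264, 235], 0.6)]
tall_cup [([284, 206, 305, 240], 0.57)]
tower_top [([224, 191, 300, 281], 0.68), ([266, 228, 289, 251], 0.43)]
handle_centre [([226, 191, 303, 256], 0.68), ([321, 172, 340, 188], 0.2)]
turntable [([226, 192, 305, 256], 0.75), ([167, 242, 203, 304], 0.6)]
stand [([227, 191, 302, 281], 0.76), ([226, 189, 304, 256], 0.55)]
cup_1 [([243, 225, 261, 249], 0.68), ([232, 213, 243, 216], 0.65), ([265, 224, 288, 251], 0.64), ([283, 202, 302, 221], 0.54), ([245, 193, 264, 210], 0.48), ([229, 217, 241, 238], 0.43)]
wash_bottle [([252, 167, 271, 192], 0.62)]
reagent_bottle [([168, 244, 201, 306], 0.69)]
spare_beaker [([213, 281, 244, 328], 0.95)]
timer [([318, 173, 339, 192], 0.63)]
tissues [([107, 252, 160, 289], 0.73)]
top [[487.0, 0.0, 256.7], [0.0, 487.0, 189.4], [0.0, 0.0, 1.0]] [[0.014, -0.996, 0.093, 0.405], [-1.0, -0.013, 0.002
[... 191 characters left out ...]
e_centre [([223, 174, 296, 243], 0.79), ([211, 206, 237, 226], 0.27)]
turntable [([214, 206, 237, 230], 0.74), ([224, 171, 296, 245], 0.38)]
stand [([202, 174, 296, 250], 0.76)]
cup_1 [([248, 172, 264, 190], 0.81), ([236, 222, 254, 239], 0.68), ([225, 183, 244, 202], 0.6), ([267, 180, 284, 196], 0.59), ([275, 217, 292, 233], 0.57), ([228, 209, 237, 224], 0.51)]
wash_bottle [([293, 162, 313, 184], 0.95), ([210, 205, 241, 229], 0.26)]
reagent_bottle [([147, 183, 176, 206], 0.67), ([267, 180, 284, 196], 0.53), ([228, 184, 244, 203], 0.45)]
spare_beaker [([151, 224, 180, 251], 0.88), ([237, 225, 251, 241], 0.3)]
timer [([357, 214, 373, 236], 0.5)]
tissues [([133, 137, 172, 167], 0.97)]
0.014 1.3
```

Run:
```python
import cv2,numpy as np
a=cv2.imread("pics/scene0.png")[150:310,150:350]; b=cv2.imread("pics/top0.png")[130:270,170:330]
cv2.imwrite("pics/s1.png",cv2.resize(a,(750,600),interpolation=cv2.INTER_CUBIC)); cv2.imwrite("pics/t1.png",cv2.resize(b,(640,560),interpolation=cv2.INTER_CUBIC))
```

```text
(no output)
```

View pics/s1.png

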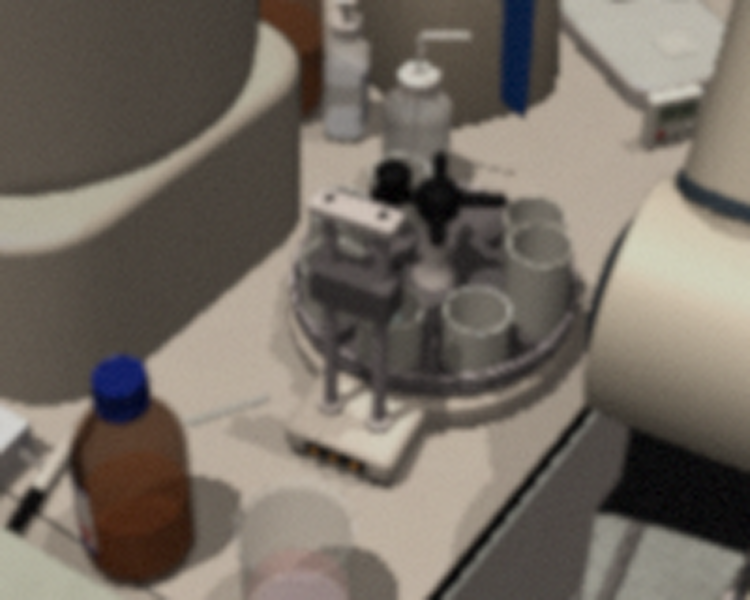

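View pics/t1.png

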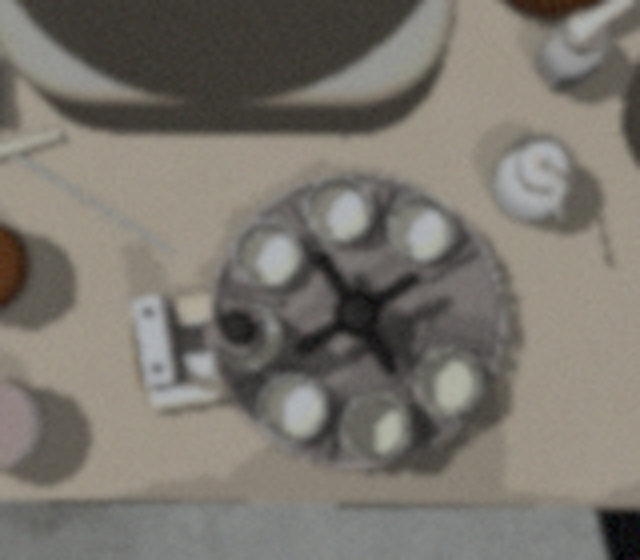

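The top view shows the hub at about (259,208), the bridge at (208,215.5) and the knob at (229.5,212). The tall cup is at (264.5,237), 90° counter-clockwise of the measuring place, so the table must turn −90°. Next I fit the stand pose with both cameras.

```bash
cat > h.py <<'E'
from rig import arm,hand,kin,telemetry,optics
import cv2,numpy as np
from scipy.optimize import least_squares
CAL={n:optics.get_calibration(n) for n in("scene","top")}
def proj(n,P):
    c=CAL[n]; T=np.linalg.inv(c["cam_to_world"]); q=np.atleast_2d(P)@T[:3,:3].T+T[:3,3]; q=q@np.array(c["intrinsics"]).T
    return q[:,:2]/q[:,2:]
def S(p,x,y,z):  # stand->world
    c,s=np.cos(p[2]),np.sin(p[2]); return np.array([p[0]+c*x-s*y,p[1]+s*x+c*y,z])
def tip(p,deg,r=.06,z=.15):
    a=np.radians(deg); return S(p,r*np.cos(a),r*np.sin(a),z)
E
cat > fit.py <<'E'
from h import *
T=lambda u,v:(170+u/4-.4,130+v/4-.4); C=lambda u,v:(150+u/3.75-.4,150+v/3.75-.4)
obs=[("top",T(357,311),lambda p:S(p,0,0,.165)),("top",T(152,342),lambda p:S(p,.16,0,.261)),("top",T(238,327),lambda p:S(p,.095,0,.236+p[3])),
("scene",C(437,195),lambda p:S(p,0,0,.160)),("scene",C(358,213),lambda p:S(p,.16,0,.261)),("scene",C(392,166),lambda p:S(p,.095,0,.236+p[3]))]
for a,uv in((202.5,(415,280)),(112.5,(392,368)),(22.5,(302,350)),(292.5,(317,256))): obs.append(("top",T(*uv),lambda p,a=a:tip(p,a)))
for a,uv in((202.5,(440,158)),(112.5,(503,200)),(22.5,(437,240))): obs.append(("scene",C(*uv),lambda p,a=a:tip(p,a)))
def res(p): return np.concatenate([proj(n,f(p))[0]-uv for n,uv,f in obs])
f=least_squares(res,[.5,-.07,1.6,0.01],loss="soft_l1"); p=f.x
print(p,np.degrees(p[2])); print(np.round(res(p).reshape(-1,2),1).tolist()); np.save("p.npy",p)
for n,(o,k,w,hh) in {"top":((170,130),4,160,140),"scene":((200,150),5,150,115)}.items():
    im=cv2.imread(f"pics/{n}0.png")[o[1]:o[1]+hh,o[0]:o[0]+w]; im=cv2.resize(im,None,fx=k,fy=k,interpolation=cv2.INTER_CUBIC)
    def poly(P,col,cl=True):
        uv=(proj(n,np.array(P))-o+.4)*k; cv2.polylines(im,[np.round(uv).astype(int)],cl,col,1)
    th=np.linspace(0,2*np.pi,60)
    circ=lambda x,y,z,r:[S(p,x+r*np.cos(t),y+r*np.sin(t),z) for t in th]
    poly(circ(0,0,.05,.129),(0,255,0)); poly(circ(0,0,.165,.02),(0,255,0)); poly(circ(.095,0,.236+p[3],.0145),(0,255,255))
    poly(circ(0,.095,.135,.0285),(255,0,255))
    for i in(0,1,3,5,6,7): a=i*np.pi/4; poly(circ(.095*np.cos(a),.095*np.sin(a),.105,.0285),(255,255,0))
    poly([S(p,.16+a,b,.261) for a,b in((-.012,-.035),(.012,-.035),(.012,.035),(-.012,.035))],(0,0,255))
    for a in(22.5,112.5,202.5,292.5): poly([S(p,0,0,.15),tip(p,a)],(0,0,255),False)
    cv2.imwrite(f"pics/fit_{n}.png",im)
E
python3 fit.py
```

```text
[ 0.49483796 -0.07247727  1.76633967  0.01878443] 101.20380829989793
[[-0.4, -0.1], [-0.2, -0.2], [-0.8, -0.2], [0.4, -1.3], [0.1, -0.9], [0.8, 0.1], [0.3, -2.0], [0.8, 1.1], [-1.9, 0.3], [-0.2, -1.3], [-0.4, -0.7], [1.3, 0.4], [0.1, 1.5]]
```

View pics/fit_top.png

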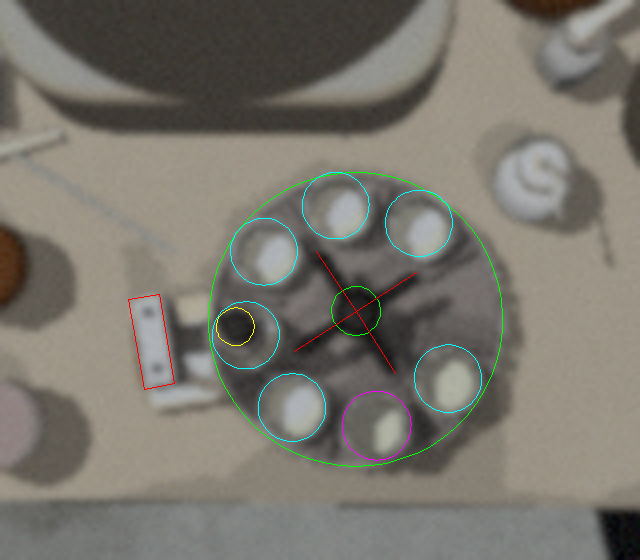

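View pics/fit_scene.png

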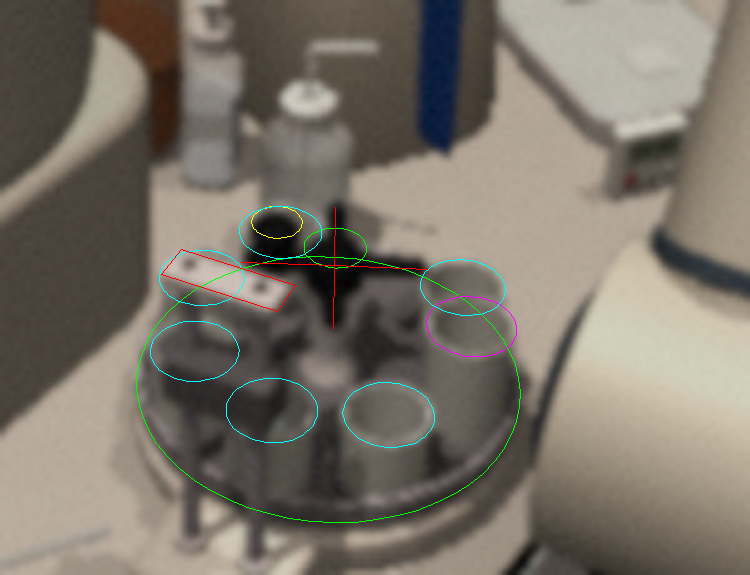

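The scene overlay agrees with the picture to about 1 px. In the top overlay the bridge, hub and knob match, and the deck is about 1 px off, which is good enough to start. Next: grip the knob and lift it.

```bash
cat >> h.py <<'E'
def R(deg):  # tool down, tool y at world angle deg
    a=np.radians(deg); y=np.array([np.cos(a),np.sin(a),0]); z=np.array([0,0,-1.]); return np.column_stack([np.cross(y,z),y,z])
def best(pos,deg):
    q0=np.array(telemetry.observe()["joint_positions"]); o=[]
    for d in(deg,deg+180):
        q=kin.solve_ik(pos,R(d))
        if q is not None: o.append((np.abs(np.array(q)-q0).max(),d))
    return min(o)[1]
def st(m=""):
    s=telemetry.observe(); print(m,"t%.1f"%s["t"],np.round(s["ee_pos"],4),"F",np.round(s["force"],1),"w%.4f"%s["width"],"g%.0f"%s["grasp_force"]); return s
E
python3 - <<'E'
from h import *
p=np.load("p.npy"); yaw=np.degrees(p[2])
k=S(p,.095,0,.234); print(k)
arm.move_l([.145,-.608,.36],feed=.3); st()
d=best(k+[0,0,.12],yaw+90); hand.grip(.065)
arm.move_to(k+[0,0,.12],R(d)); st("above")
arm.move_l(k,feed=.15); st("at knob")
hand.grip(.02); st("gripped"); print(d)
E
```

```text
[0.4763795  0.02071224 0.234     ]
 t1.9 [ 0.145  -0.608   0.3605] F [0.3 0.2 0.1] w0.0911 g0
above t5.0 [0.4766 0.0201 0.354 ] F [-0.4  0.6  0.6] w0.0649 g0
at knob t5.9 [0.4768 0.0206 0.2347] F [-0.2 -0.1  0.7] w0.0650 g0
gripped t6.6 [0.4765 0.0207 0.2341] F [0.3 0.3 1.3] w0.0282 g30
371.2038082998979
```

Run:
```python
from h import *
s=st(); x,y,z=s["ee_pos"]
zz=.234
arm.move_l([x,y,.234+.055],feed=.06); s=st("lift")
zz=.289
while zz<.330:
    zz+=.004; arm.move_l([x,y,zz],feed=.05); s=st()
    if s["force"][2]<-18: break
im=optics.snapshot("scene"); cv2.imwrite("pics/s_l.png",im[:,:,::-1])
im=im[130:290,180:350]; cv2.imwrite("pics/s2.png",cv2.resize(im[:,:,::-1],None,fx=4,fy=4-.3,interpolation=cv2.INTER_CUBIC))
```

```text
t6.6 [0.4765 0.0207 0.2341] F [0.3 0.3 1.3] w0.0282 g30
lift t7.7 [0.4765 0.0207 0.2893] F [-1.4  0.   3.3] w0.0279 g30
 t7.9 [0.4765 0.0207 0.2932] F [-1.5 -0.1  3.6] w0.0275 g30
 t8.2 [0.4765 0.0207 0.2972] F [-0.6 -0.3  3.4] w0.0279 g30
 t8.4 [0.4764 0.0208 0.3002] F [  5.9   0.  -15.7] w0.0277 g30
 t8.7 [0.4763 0.0209 0.3034] F [  9.9   0.8 -28.8] w0.0280 g30
```

View pics/s2.png

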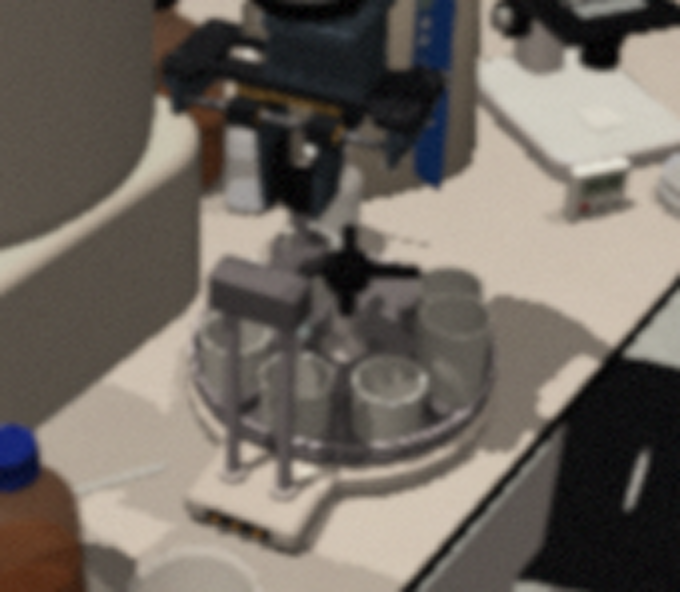

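The head is lifted: the upper stop came in at TCP z≈0.299, with the force rising to −29 N. All cups are standing. Release, then push the rear arm clockwise.

```bash
cat >> h.py <<'E'
def P(p,phi,off=.0205,r=.045,z=.157):
    a=np.radians(phi); return S(p,r*np.cos(a)-off*np.sin(a),r*np.sin(a)+off*np.cos(a),z)
E
python3 - <<'E'
from h import *
p=np.load("p.npy"); yaw=np.degrees(p[2])
hand.grip(.06); x,y,z=st("open")["ee_pos"]
arm.move_l([x,y,.40],feed=.25)
cv2.imwrite("pics/s_up.png",optics.snapshot("scene")[:,:,::-1])
flip=None; q0=np.array(telemetry.observe()["joint_positions"])
for f in(90,-90):
    qs=[kin.solve_ik(P(p,a,.034 if a>200 else .0205,z=zz),R(yaw+a+f)) for a,zz in((202.5,.26),(202.5,.157),(157.5,.157),(112.5,.157))]
    print(f,[None if q is None else np.round(q).tolist() for q in qs])
    if all(q is not None for q in qs) and (flip is None or abs(qs[0][5]-q0[5])+abs(qs[3][5]-q0[5])<flip[0]): flip=(abs(qs[0][5]-q0[5])+abs(qs[3][5]-q0[5]),f)
f=flip[1]; print(flip); open("f.txt","w").write(str(f))
arm.move_to(P(p,202.5,.034,z=.30),R(yaw+202.5+f)); hand.grip(0); st("above")
arm.move_l(P(p,202.5,.034),feed=.2); st("down")
for off in(.028,.025,.023,.021,.019):
    arm.move_l(P(p,202.5,off),feed=.05); s=st(str(off))
    if np.hypot(*s["force"][:2])>2: break
E
```

```text
open t9.4 [0.4765 0.0207 0.3051] F [ 0.7 -0.1 -0.7] w0.0602 g0
90 [[-16.0, 21.0, 84.0, -0.0, 75.0, -49.0], [-16.0, 27.0, 92.0, -0.0, 61.0, -49.0], [-20.0, 25.0, 97.0, -0.0, 58.0, -9.0], [-21.0, 22.0, 102.0, -0.0, 56.0, 35.0]]
-90 [[-16.0, 21.0, 84.0, -0.0, 75.0, 131.0], [-16.0, 27.0, 92.0, -0.0, 61.0, 131.0], [-20.0, 25.0, 97.0, -0.0, 58.0, 171.0], [-21.0, 22.0, 102.0, -0.0, 56.0, -145.0]]
(np.float64(84.7688525111172), 90)
above t11.6 [ 0.5481 -0.0911  0.3   ] F [ 0.3 -0.3 -0.3] w0.0003 g0
down t12.5 [ 0.5487 -0.0912  0.1579] F [ 0.6 -0.   1. ] w0.0003 g0
0.028 t12.8 [ 0.5432 -0.0947  0.1578] F [ 0.1 -0.1  0. ] w0.0007 g0
0.025 t13.0 [ 0.5405 -0.0961  0.1571] F [-1.1  0.9 -0. ] w0.0003 g0
0.023 t13.3 [ 0.5388 -0.0972  0.157 ] F [ 0.4  0.  -0.1] w0.0001 g0
0.021 t13.5 [ 0.5372 -0.0983  0.157 ] F [ 0.4  0.4 -0.5] w0.0003 g0
0.019 t13.8 [ 0.5355 -0.0994  0.157 ] F [-0.3 -0.3  0.8] w0.0006 g0
```

Run:
```python
from h import *
p=np.load("p.npy"); yaw=np.degrees(p[2]); f=90
off=.019
while off>.006:
    off-=.0015; arm.move_l(P(p,202.5,off),R(yaw+202.5+f),feed=.05); s=st("%.4f"%off)
    if np.hypot(*s["force"][:2])>2: break
cv2.imwrite("pics/t_c.png",optics.snapshot("top")[:,:,::-1])
```

```text
0.0175 t14.0 [ 0.5343 -0.1002  0.157 ] F [-0.1 -0.2  0.1] w0.0005 g0
0.0160 t14.3 [ 0.5331 -0.1011  0.157 ] F [ 0.4 -0.5 -0.9] w0.0004 g0
0.0145 t14.5 [ 0.5318 -0.1019  0.157 ] F [-1.   0.1 -1.3] w0.0004 g0
0.0130 t14.8 [ 0.5309 -0.1028  0.1571] F [ 2.2  0.8 -0.4] w0.0005 g1
```

Run:
```python
from h import *
p=np.load("p.npy"); yaw=np.degrees(p[2]); f=90
for a in np.arange(194,117,-8.5).tolist()+[115.5]:
    arm.move_l(P(p,a,.0135),R(yaw+a+f),feed=.06); s=st("%.1f"%a)
for n in("scene","top"):
    im=optics.snapshot(n); cv2.imwrite(f"pics/{n}_r.png",im[:,:,::-1])
b=cv2.imread("pics/top_r.png")[150:260,190:320]; cv2.imwrite("pics/t3.png",cv2.resize(b,None,fx=5,fy=5,interpolation=cv2.INTER_CUBIC))
```

```text
194.0 t15.1 [ 0.5259 -0.1075  0.157 ] F [-0.2  0.3 -0.4] w0.0003 g0
185.5 t15.4 [ 0.5205 -0.1117  0.157 ] F [-0.3  0.1 -0.3] w0.0005 g0
177.0 t15.7 [ 0.5145 -0.115   0.157 ] F [-1.3  0.2  0.3] w0.0007 g0
168.5 t16.0 [ 0.508  -0.1175  0.157 ] F [-0.6 -1.2  0.4] w0.0002 g0
160.0 t16.3 [ 0.5013 -0.119   0.157 ] F [ 2.2 -0.9  0.1] w0.0005 g0
151.5 t16.6 [ 0.4944 -0.1194  0.157 ] F [ 0.9 -1.6  1.3] w0.0004 g1
143.0 t16.9 [ 0.4874 -0.1188  0.157 ] F [ 1.2 -1.2  1.1] w0.0003 g1
134.5 t17.2 [ 0.4806 -0.1172  0.157 ] F [ 1.1 -1.   0.8] w0.0004 g1
126.0 t17.5 [ 0.474  -0.1145  0.1569] F [0.7 0.1 1.9] w0.0006 g1
117.5 t17.8 [ 0.4679 -0.111   0.1569] F [ 1.1  0.3 -0.3] w0.0006 g0
115.5 t18.1 [ 0.4671 -0.1104  0.157 ] F [ 2.8 -3.1 -0.8] w0.0002 g2
```

View pics/t3.png

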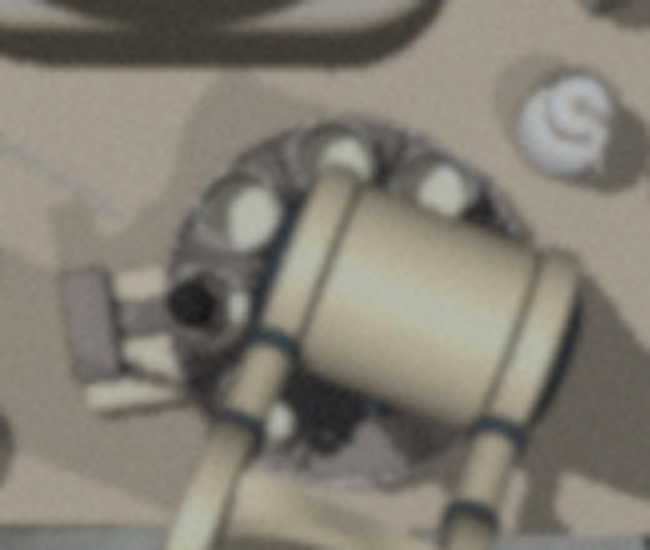

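The table has turned about −87°, with the tall cup near the probes and the cups upright. I'll back off and measure the residual angle: the handle has 90° symmetry, so its final picture should match the initial one.

```bash
cat > meas.py <<'E'
from h import *
from scipy.ndimage import gaussian_filter
def measure(tag):
    p=np.load("p.npy")
    rr,aa=np.meshgrid(np.arange(.024,.066,.001),np.radians(np.arange(0,360,1.)),indexing="ij")
    for n,ref in(("top","pics/top0.png"),("scene","pics/scene0.png")):
        def pol(f):
            g=cv2.imread(f,0).astype(np.float32)
            X=S(p,rr.ravel()*np.cos(aa.ravel()),rr.ravel()*np.sin(aa.ravel()),0); 
            W=np.stack([X[0],X[1],np.full(rr.size,.155)],1); uv=proj(n,W).astype(np.float32)
            return cv2.remap(g,uv[:,0].reshape(rr.shape),uv[:,1].reshape(rr.shape),cv2.INTER_CUBIC)
        A,B=pol(ref),pol(f"pics/{n}_{tag}.png")
        for c in(22,112,202,292):
            o=[]
            for I in(A,B):
                w=np.take(I[8:34].mean(0),np.arange(c-25,c+27),mode="wrap"); w=np.clip(np.percentile(w,60)-w,0,None)
                k=np.argmax(w[8:44])+8; s=slice(max(k-10,0),k+11); ix=np.arange(c-25,c+27)[s]; o.append((ix*w[s]).sum()/w[s].sum())
            print(n,c,np.round(o,1),"d=%.1f"%(o[1]-o[0]))
E
python3 - <<'E'
from h import *
from meas import measure
p=np.load("p.npy"); yaw=np.degrees(p[2]); f=90
arm.move_l(P(p,115.5,.030),feed=.1); arm.move_l(P(p,115.5,.030,z=.30),feed=.25)
q=np.array(telemetry.observe()["joint_positions"]); q[0]-=50; arm.move_joints(q); st()
for n in("scene","top"): cv2.imwrite(f"pics/{n}_b.png",optics.snapshot(n)[:,:,::-1])
measure("b")
a=cv2.imread("pics/top_b.png")[150:260,190:320];b=cv2.imread("pics/top0.png")[150:260,190:320]
c=cv2.imread("pics/scene_b.png")[170:280,210:340]
g=lambda i:cv2.resize(i,(390,330),interpolation=cv2.INTER_CUBIC)
cv2.imwrite("pics/cmp.png",cv2.resize(np.hstack([g(a),g(b)]),(780,330)))
cv2.imwrite("pics/s5.png",cv2.resize(c,None,fx=5,fy=5,interpolation=cv2.INTER_CUBIC))
E
```

```text
t20.7 [ 0.2124 -0.4433  0.2991] F [ 0.4 -0.7 -0.9] w0.0006 g0Traceback (most recent call last):
  File "<stdin>", line 7, in <module>
  File "meas.py", line 12, in measure
    A,B=pol(ref),pol(f"pics/{n}_{tag}.png")
        ~~~^^^^^
  File "meas.py", line 9, in pol
    X=S(p,rr.ravel()*np.cos(aa.ravel()),rr.ravel()*np.sin(aa.ravel()),0);
  File "h.py", line 9, in S
    c,s=np.cos(p[2]),np.sin(p[2]); return np.array([p[0]+c*x-s*y,p[1]+s*x+c*y,z])
                                          ~~~~~~~~^^^^^^^^^^^^^^^^^^^^^^^^^^^^^^^
ValueError: setting an array element with a sequence. The requested array has an inhomogeneous shape after 1 dimensions. The detected shape was (3,) + inhomogeneous part.
```

```bash
sed -i 's/np.sin(aa.ravel()),0); $/np.sin(aa.ravel()),np.zeros(rr.size))/' meas.py
python3 - <<'E'
from h import *
from meas import measure
measure("b")
a=cv2.imread("pics/top_b.png")[150:260,190:320];b=cv2.imread("pics/top0.png")[150:260,190:320]
c=cv2.imread("pics/scene_b.png")[170:280,210:340]
g=lambda i:cv2.resize(i,(390,330),interpolation=cv2.INTER_CUBIC)
cv2.imwrite("pics/cmp.png",np.vstack([np.hstack([g(a),g(b)]),np.hstack([g(c)[:270],np.zeros((270,390,3),np.uint8)])]))
E
```

```text
top 22 [25.7 21.2] d=-4.6
top 112 [113.7 108.6] d=-5.1
top 202 [198.3 194.6] d=-3.7
top 292 [292.8 289. ] d=-3.9
scene 22 [22.3 18.9] d=-3.3
scene 112 [104.7 100.2] d=-4.5
scene 202 [200.1 195.9] d=-4.2
scene 292 [293.2 306.5] d=13.3
```

View pics/cmp.png

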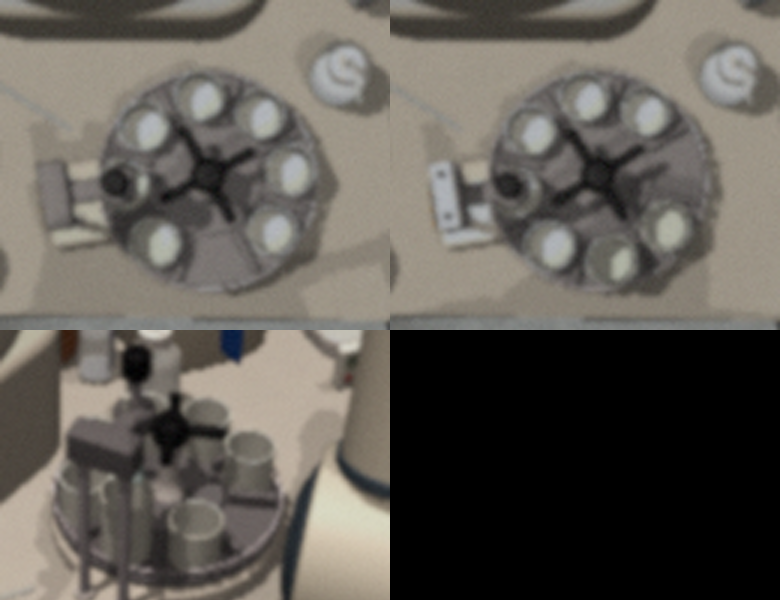

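The arms read about −4.2° past the starting pattern in both cameras, so the table stands near −94°. The contact history fits the true axis lying about 3.7 mm further to −y, matching the deck shift in the overlay. I'll push back +4.2° from the other side of the rear arm.

Run:
```python
from h import *
from meas import measure
p=np.load("p.npy"); yaw=np.degrees(p[2]); f=90; p2=p.copy(); p2[1]-=.0037; np.save("p2.npy",p2)
q=np.array(telemetry.observe()["joint_positions"]); 
arm.move_to(P(p2,202.5,-.030,z=.30),R(yaw+202.5+f)); arm.move_l(P(p2,202.5,-.030),feed=.25); st("down")
for off in(-.024,-.021,-.020,-.019,-.018,-.017,-.016,-.0155):
    arm.move_l(P(p2,202.5,off),feed=.05); st("%.4f"%off)
arm.move_l(P(p2,202.5,-.030),feed=.1); arm.move_l(P(p2,202.5,-.030,z=.30),feed=.25)
q=np.array(telemetry.observe()["joint_positions"]); q[0]-=50; arm.move_joints(q); st()
for n in("scene","top"): cv2.imwrite(f"pics/{n}_c.png",optics.snapshot(n)[:,:,::-1])
measure("c")
```

```text
down t23.1 [ 0.4953 -0.1309  0.1578] F [1.2 0.3 0. ] w0.0004 g0
-0.0240 t23.4 [ 0.5007 -0.127   0.158 ] F [ 0.2 -0.5 -0.6] w0.0001 g0
-0.0210 t23.6 [ 0.5025 -0.1252  0.1572] F [-0.4 -0.5 -0.7] w0.0003 g0
-0.0200 t23.9 [ 0.5032 -0.1247  0.157 ] F [ 0.1 -1.5  1.1] w0.0007 g1
-0.0190 t24.1 [ 0.5041 -0.1242  0.157 ] F [-0.9 -1.4  0.9] w0.0006 g1
-0.0180 t24.4 [ 0.5049 -0.1236  0.157 ] F [-0.9 -1.   0.8] w0.0003 g1
-0.0170 t24.6 [ 0.5057 -0.123   0.157 ] F [-0.7 -0.5 -0.2] w0.0003 g1
-0.0160 t24.9 [ 0.5065 -0.1225  0.157 ] F [-1.2 -3.5 -0.3] w0.0003 g1
-0.0155 t25.1 [ 0.5068 -0.1224  0.157 ] F [-0.9 -5.   1.2] w0.0004 g2
 t27.8 [ 0.2191 -0.462   0.2993] F [-0.3 -0.6 -1.3] w0.0006 g0
top 22 [25.7 28. ] d=2.3
top 112 [113.7 115.1] d=1.4
top 202 [198.3 200.8] d=2.5
top 292 [292.8 294.7] d=1.9
scene 22 [22.3 23.3] d=1.1
scene 112 [104.7 106.9] d=2.2
scene 202 [200.1 203.2] d=3.0
scene 292 [293.2 306.3] d=13.0
```

Run:
```python
from h import *
from meas import measure
p=np.load("p.npy"); yaw=np.degrees(p[2]); f=90
arm.move_to(P(p,202.5,.030,z=.26),R(yaw+202.5+f)); arm.move_l(P(p,202.5,.030),feed=.25)
arm.move_l(P(p,202.5,.018),feed=.1)
for off in(.016,.015,.0138):
    arm.move_l(P(p,202.5,off),feed=.05); st("%.4f"%off)
arm.move_l(P(p,202.5,.030),feed=.15); arm.move_l(P(p,202.5,.030,z=.30),feed=.3)
q=np.array(telemetry.observe()["joint_positions"]); q[0]-=50; arm.move_joints(q); st()
for n in("scene","top"): cv2.imwrite(f"pics/{n}_d.png",optics.snapshot(n)[:,:,::-1])
measure("d")
a=cv2.imread("pics/top_d.png")[150:260,190:320];c=cv2.imread("pics/scene_d.png")[170:280,210:340]
g=lambda i:cv2.resize(i,(390,330),interpolation=cv2.INTER_CUBIC)
cv2.imwrite("pics/cmp2.png",np.hstack([g(a),g(c)]))
```

```text
0.0160 t30.7 [ 0.5333 -0.101   0.1573] F [ 0.1  0.8 -0.3] w0.0003 g0
0.0150 t31.0 [ 0.5325 -0.1016  0.1571] F [0.4 0.1 1.4] w0.0004 g1
0.0138 t31.2 [ 0.5316 -0.1023  0.1571] F [3.5 0.2 2. ] w0.0004 g2
 t33.8 [ 0.279  -0.4764  0.3   ] F [ 0.5  0.9 -0.2] w0.0005 g0
top 22 [25.7 26.2] d=0.4
top 112 [113.7 113.3] d=-0.4
top 202 [198.3 198.5] d=0.1
top 292 [292.8 292.8] d=-0.0
scene 22 [22.3 22.4] d=0.2
scene 112 [104.7 105.1] d=0.4
scene 202 [200.1 201.1] d=1.0
scene 292 [293.2 304.1] d=10.9
```

View pics/cmp2.png

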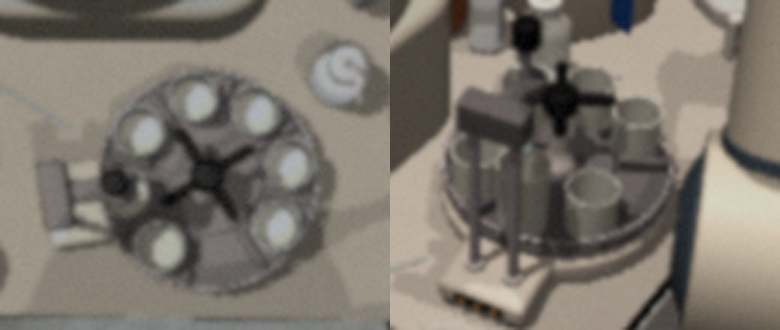

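The handle now matches the starting pattern to about 0.2°. The tall cup stands behind the rods under the head, and all cups are upright. Pressing the head down with closed fingertips on the knob.

Run:
```python
from h import *
p=np.load("p.npy"); yaw=np.degrees(p[2]); k=S(p,.095,0,.36)-[0,.002,0]
arm.move_to(k,R(yaw+270)); st("above")
k[2]=.335; arm.move_l(k,feed=.15)
k[2]=.300; arm.move_l(k,feed=.06); st()
k[2]=.256; arm.move_l(k,feed=.06); st()
while k[2]>.238:
    k[2]-=.002; arm.move_l(k,feed=.05); s=st()
    if s["force"][2]>20: break
k[2]=.36; arm.move_l(k,feed=.25)
q=np.array(telemetry.observe()["joint_positions"]); q[0]-=50; arm.move_joints(q); st()
for n in("scene","top"): cv2.imwrite(f"pics/{n}_e.png",optics.snapshot(n)[:,:,::-1])
from meas import measure; measure("e")
a=cv2.imread("pics/top_e.png")[150:260,190:320];c=cv2.imread("pics/scene_e.png")[170:280,210:340]
g=lambda i:cv2.resize(i,(390,330),interpolation=cv2.INTER_CUBIC)
cv2.imwrite("pics/cmp3.png",np.hstack([g(a),g(c)]))
```

```text
above t35.9 [0.4765 0.018  0.3599] F [ 0.3 -0.9 -0.4] w0.0006 g0
 t36.9 [0.476  0.0188 0.2998] F [-0.3  0.3 -0. ] w0.0004 g0
 t37.8 [0.4762 0.0187 0.256 ] F [-0.4 -0.2 -0.7] w0.0003 g0
 t38.0 [0.4763 0.0187 0.254 ] F [ 0.7 -0.1 -0.1] w0.0002 g0
 t38.3 [0.4763 0.0187 0.2519] F [-0.2  0.6  0.8] w0.0005 g0
 t38.5 [0.4764 0.0187 0.2502] F [-2.3 -0.1  7.2] w0.0005 g4
 t38.8 [0.4765 0.0187 0.25  ] F [-12.5   0.1  41.1] w0.0003 g21
 t40.9 [ 0.321  -0.3522  0.3595] F [-0.1  0.8  0.1] w0.0002 g0
top 22 [25.7 26.1] d=0.3
top 112 [113.7 113.7] d=-0.0
top 202 [198.3 198.7] d=0.4
top 292 [292.8 292.8] d=-0.0
scene 22 [22.3 22.3] d=0.1
scene 112 [104.7 105.1] d=0.4
scene 202 [200.1 201.1] d=0.9
scene 292 [293.2 296. ] d=2.8
```

View pics/cmp3.png

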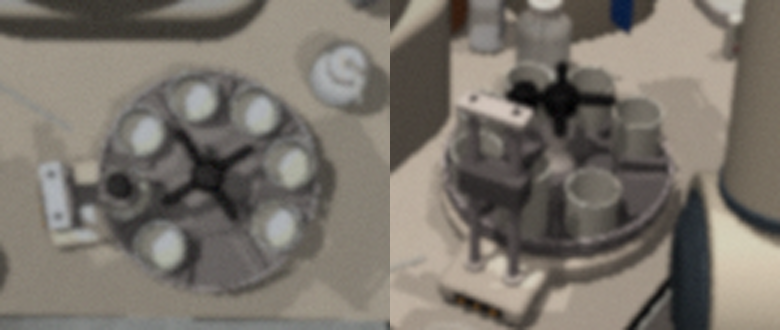

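The head is down: the stop was felt at TCP z 0.250, which puts the knob top at 0.236 as expected. The turntable is unchanged and nothing was disturbed.

```bash
python3 -c "
from rig import arm
print(arm.sign_off())"
```

```text
the job is handed in; nothing more can be done
None
```

The job is handed in at about 41 s: head lifted to its upper stop, table turned clockwise to about −90° (overshot to about −94°, pushed back to within about 0.5°), and head pressed to its lower stop in the tall cup; in the last pictures the cups stand upright and nothing near the stand has moved.

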